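Set the slotting jig four clicks deeper

ROBOT

A 6-joint arm with a two-finger parallel gripper is mounted at the origin on the work surface. World frame = base frame: x ahead of the robot, y to its left, z up, the work surface at z = 0. Lengths are in m, angles in rad, forces in N, time in s.
With the tool pointing down it reaches from about 0.375 to 0.975 m from the base axis. Payload 3.8 kg.
Tool frame: the origin (TCP) lies midway between the tips of the shut fingers; the grasp point (between the pads) lies 19 mm behind it; z points along the fingers, y is the direction in which the jaws open and shut (so a half turn about z gives the same grasp; the last joint's range is limited). The gripper opens to 85 mm and grips with 20 to 120 N. Pads are 22 mm wide; open, the fingers measure 114 mm over their backs; the gripper's body (76 mm by 85 mm) begins 54 mm behind the grasp point. The pads swing forward as they close: fully open they stand 13 mm farther back than shut.
Start: joints at [1.296, 0.264, 1.604, -0, 1.274, -0.037], TCP at [0.159, 0.656, 0.198] pointing down, gripper open.
Joint ranges: [-2.63, 2.63], [-0.94, 2.18], [0.31, 2.57], [-1.31, 4.45], [0, 2.66], [-2.55, 2.55]. Speed limits (rad/s): [2.57, 2.57, 3.14, 3.14, 3.14, 3.14].

INTERFACE

Orientations are given as a rotation vector (axis times angle).
In Python, from workcell import bot gives the robot as it stands.
- The arm moves only by the shell command python3 -m inch 'ROWS' [FORCE]. ROWS is JSON, a list of rows, each an object of numbers: "dx", "dy", "dz": the shift along the tool's x, y, z in m; "ax", "ay", "az": the turn, a rotation vector about the tool's x, y, z in degrees; "fingers": the opening, from -1 (shut) to 1 (fully open). A call has 1 to 20 rows; each row is the pose to reach, as a shift and turn from the pose measured when the call began, along the tool's axes at that moment; what a row does not reach only later rows make up. A row lasts 1/8 s, in which the tool goes at most 62.5 mm and 10.7 degrees, less where a joint would pass 70% of its speed; a pose out of reach is approached as far as the arm can. A call with a gripper value outside its range is refused whole. The fingers move at their own pace and stop on an object; FORCE is the grip in N (left out, the last holds). Time passes only in rows, so rows that repeat a pose let the fingers close. It gives the time, the measured TCP pose, the force and the opening at its end, in the units of the state.
- bot.read_state(): the state, without advancing time (a new reading comes with each control period).
- bot.read_camera(name): name is "scene" or "top"; returns (picture, depth): 420x560x3 uint8, blue, green, red; 420x560 float32, m along the optical axis (not along the pixel's ray), 0 where there is no reading.
- bot.get_calibration(name): a dict with "intrinsics" (3x3 intrinsics, pixels), "view" (4x4, takes a point from world to camera coordinates). Camera axes: x right, y down, z forward; pixel columns grow to the right and rows downward; lengths in m; the calibration is good to about 2 mm. A picture is of the moment at which its call begins. get_calibration takes no time and is no camera call.
- bot.finish_job(): hands the job in, once; it reports no verdict.
Trained networks look in the newest picture that a camera, given by its name, has taken for a name from the list of things; names that differ only in an ending like _2 or _b are one class to them, and where a whole thing is asked for, a point or a joint stands for the part that bears it (a point fixed in the world has none). Each returns a list of dicts, best first, with "p" (0 to 1); they miss things now and then, are a little off and sometimes report something else, mostly with a low value. They report only what shows in the picture. A call takes as long as a camera call.
- bot.masks_of(camera, thing): "region" (420x560 bool, what is visible of it) and "box" ([left, top, right, bottom] in pixels, round what is visible of it).
The state is a dict: "time": time; "q": joint angles; "joint_vel": joint speeds; "joint_torque": joint torques, N m; "tool_pos": TCP position; "tcp_rot": TCP orientation; "wrist_force": force on the tool from outside, world axes, zero at the start; "torque": the same for the moment, N m; "width": opening from 0.0 (shut) to 1.0 (fully open).
Only numpy, scipy, OpenCV 4.12 (cv2) and the standard library are available. Lean on these libraries where they do the work, as an engineer would, in place of code of your own. Each camera call takes 0.05 s, during which the arm holds its last target. There are 200 camera calls.

TASK

Set the fret-slotting jig four clicks deeper: with a fingertip, gently push the dial's red lug round clockwise (seen from above) until the dial rests exactly four clicks on from where it stands now, then take the hand away. Only push the lug, never pinch it, and leave the chisel, sanding block and glue bottle where they are.

Things in the scene. Friction and masses are not known exactly. Their poses are not given: they have to be found in the camera images.
- jig: Fixed fret-slotting jig: green case 170 x 170 mm, 40 mm high, carrying a white scale disc (radius 76 mm, top at 44 mm, nine black ticks 20 degrees apart). Origin: centre of the case's underside, on the dial's axis; z up. Beyond the case's +x side a neck 400 mm long lies along y, centred 160 mm from the origin, 55 mm wide, top at 60 mm.
- dial_centre (a point): On the dial's upright axis, level with its upper face, 56 mm above the bench. Aluminium disc, radius 55 mm, 12 mm thick; low hub (radius 13 mm, 6 mm high). Springy detents: it resists with up to 0.1 N m (about 2.6 N at the lug, plus 0.05 N m per rad/s) until half way to the next click, then jumps on by itself into that click, ahead of the finger, and stays; let go before half way, it springs back.
- lug (a point): Centre of the top of the dial's red lug, 86 mm above the bench, 38 mm from the dial's axis; turns with the dial. The lug is a block with a white line on top, standing 30 mm high on the dial's face: 26 mm long along the radius (25 to 51 mm from the axis), 16 mm thick across it, with upright faces to push on.
- dial (a joint): Turn of the dial in rad, growing clockwise seen from above. Clicks every 20 degrees (0.349 rad) at 0, 0.349, 0.698 ... 2.793, each with the lug at a tick; it begins at rest in one of the first four. At 0 the lug points to 250 degrees in the jig's frame (anticlockwise from its x axis), at 1.222 to 180 degrees. End stops lie just outside the first and last click.
- chisel: Loose chisel lying on the bench beside the jig: 26 x 24 mm wooden handle 115 mm long, flat steel blade to +x, 223 mm overall, 24 mm high. Origin on the underside below the handle's front part. Leave alone.
- sander: Loose sanding block of dark wood with a blue underside, 90 x 54 x 34 mm. Origin: centre of the underside. Leave alone.
- glue: Loose white glue bottle standing upright, radius 24 mm, 115 mm high to the tip of its nozzle. Origin: centre of the underside. Leave alone.

How it is judged:
At the end, for the whole second after the job is handed in: The dial is at rest four clicks (80 degrees, within about 8 degrees) clockwise from where it stood, i.e. the lug's top is 44.5 to 52.8 mm in a straight line from its first place; chisel, sanding block and glue bottle are within 15 mm of where they were, the bottle upright (distance of lug from where it was at the start of the episode between 0.0445 and 0.0528 m and velocity of joint dial between -0.1 and 0.1 rad/s and distance of each of chisel, sander, glue from where it was at the start of the episode below 0.015 m and angle between glue's own z axis and vertical below 0.3 rad); the robot touches nothing.
It fails at once if chisel, sanding block or glue bottle shoved, lifted or knocked over (over 15 mm or 0.3 rad) (distance of any of chisel, sander, glue from where it was at the start of the episode above 0.015 m or angle between glue's own z axis and vertical above 0.3 rad).
It fails at once if the lug pinched: fingers pressing on both of its faces at once (contact force between the fingers and dial_c2 above 1 N and contact force between the fingers and dial_c3 above 1 N).
It fails at once if jig or dial pushed with more than 25 N (contact force between the arm and jig above 25 N).
It fails at once if jig or dial pushed by the fingers with more than 25 N (contact force between the fingers and jig above 25 N).
It also fails if it takes over 45 s, if anything falls off the work surface, if the arm or the gripper's body presses on something with over 40 N, if the wrist force passes 120 N, or if a joint passes its speed limit or range.

## Working session

There is one attempt and no reset: what is moved stays moved. The work goes in short steps, Python scripts to look and compute and a shell command to move; the robot and the scene stay as the last step left them, time stands still between calls to the robot, and variables do not carry over. Pictures are saved under pics/ and viewed, about 8 in all and at most 12, crops included, and the job is handed in when it is done.

```bash
mkdir -p pics
cat > h.py <<'E'
import numpy as np, cv2
from workcell import bot
from scipy.spatial.transform import Rotation as R
def cloud(cam, depth):
    c=bot.get_calibration(cam); K=np.array(c["intrinsics"]); V=np.array(c["view"])
    v,u=np.mgrid[:depth.shape[0],:depth.shape[1]]
    P=np.stack([(u-K[0,2])/K[0,0]*depth,(v-K[1,2])/K[1,1]*depth,depth],-1)
    return (P-V[:3,3])@V[:3,:3]
E
python3 - <<'E'
from h import *
s=bot.read_state(); print({k:np.round(s[k],3) for k in s})
ims=[]
for cam in ["top","scene"]:
    im,d=bot.read_camera(cam); cv2.imwrite(f"pics/{cam}0.png",im); np.save(f"pics/{cam}0.npy",d)
    P=cloud(cam,d)
    for t in ["lug","jig","chisel","sander","glue","dial"]:
        for m in bot.masks_of(cam,t)[:2]:
            r=m["region"]&(d>0); print(cam,t,round(m["p"],2),m["box"],r.sum(),np.round(np.median(P[r],0),3),np.round(np.percentile(P[r],98,axis=0),3) if r.any() else 0)
    h=cv2.cvtColor(im,cv2.COLOR_BGR2HSV); red=((h[...,0]<8)|(h[...,0]>172))&(h[...,1]>130)&(h[...,2]>60)&(d>0)&(P[...,2]>.04)
    n,l,st,c=cv2.connectedComponentsWithStats(red.astype(np.uint8))
    for i in range(1,n):
        if st[i,4]>20:
            q=P[l==i]; print("red",st[i],np.round(q.mean(0),3),"top",np.round(q[q[:,2]>.08].mean(0),4))
E
```

```text
{'time': np.float64(0.0), 'q': array([ 1.296,  0.265,  1.605, -0.   ,  1.274, -0.037]), 'joint_vel': array([ 0.   , -0.   ,  0.   , -0.001,  0.002,  0.   ]), 'joint_torque': array([-2.0000e-03, -5.1511e+01, -3.6730e+01, -0.0000e+00,  1.3000e-02,
       -0.0000e+00]), 'tool_pos': array([0.159, 0.655, 0.197]), 'tcp_rot': array([-0.373, -3.119,  0.004]), 'wrist_force': array([-0.558, -0.285,  0.04 ]), 'torque': array([ 0.042, -0.026,  0.022]), 'width': np.float64(0.998)}
top lug 0.91 [262.0, 160.3, 309.8, 205.5] 1561 [0.57  0.045 0.057] [0.62  0.094 0.087]
top lug 0.74 [338.5, 186.4, 365.8, 212.3] 391 [ 0.53  -0.113  0.074] [ 0.554 -0.095  0.112]
top jig 0.91 [219.1, 91.2, 383.8, 223.1] 10653 [0.665 0.032 0.048] [0.776 0.183 0.063]
top chisel 0.72 [182.0, 134.5, 223.3, 220.6] 772 [0.564 0.264 0.021] [0.684 0.303 0.027]
top sander 0.95 [310.9, 232.6, 348.4, 275.2] 812 [ 0.39  -0.068  0.034] [ 0.434 -0.029  0.038]
top glue 0.72 [337.4, 187.6, 363.3, 207.9] 349 [ 0.529 -0.113  0.075] [ 0.552 -0.095  0.112]
top dial 0.91 [262.5, 164.4, 306.6, 203.7] 1555 [0.57  0.045 0.057] [0.619 0.094 0.0
[... 890 characters left out ...]
 [0.796 0.18  0.061]
scene chisel 0.86 [361.9, 215.2, 373.6, 287.6] 725 [0.586 0.257 0.016] [0.686 0.302 0.025]
scene sander 0.82 [188.4, 200.5, 228.2, 237.4] 886 [ 0.404 -0.07   0.032] [ 0.438 -0.026  0.035]
scene glue 0.86 [186.9, 226.2, 211.1, 274.7] 861 [ 0.549 -0.118  0.056] [ 0.557 -0.096  0.105]
scene glue 0.49 [363.2, 213.8, 376.2, 289.2] 801 [0.584 0.258 0.013] [0.686 0.306 0.025]
scene dial 0.79 [253.1, 220.4, 306.3, 272.1] 1789 [0.577 0.044 0.055] [0.624 0.096 0.085]
red [269 221   5  16  43] [0.539 0.044 0.079] top [0.535  0.0444 0.0848]
red [274 220   4  17  26] [0.539 0.054 0.08 ] top [0.5361 0.0541 0.0849]<stdin>:14: RuntimeWarning: Mean of empty slice.
  ret = um.true_divide(
```

View pics/top0.png

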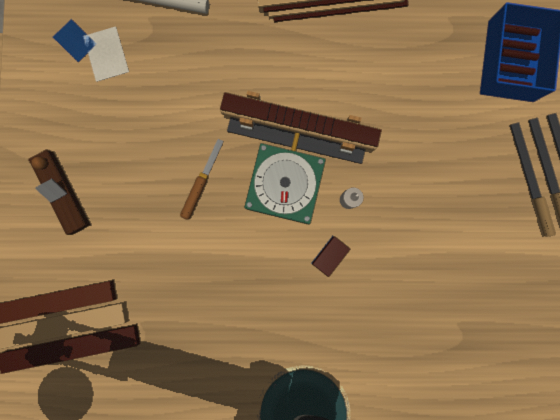

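View pics/scene0.png

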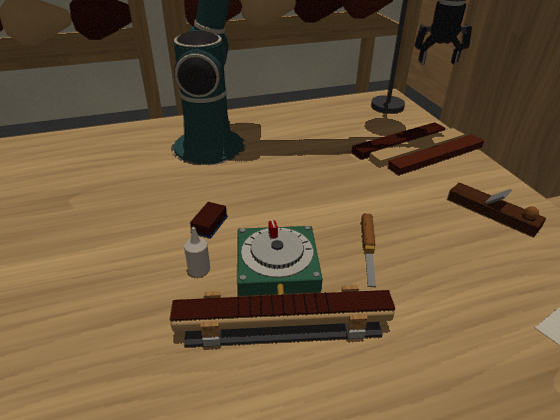

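The top view shows the jig around (285,182), its neck above it towards +x. The lug is at about (284,197), on the robot's side of the dial. The glue is at (352,198), the sander at (331,256) and the chisel at (203,180). The scene view agrees. Next I'll fit the dial centre, the jig's yaw and the lug angle.

```bash
cat >> h.py <<'E'
def lugfit(cam,d,c=None):
    P=cloud(cam,d).reshape(-1,3); P=P[(d.ravel()>0)]
    near=np.hypot(P[:,0]-.57,P[:,1]-.045)<.07
    L=P[near&(P[:,2]>.081)&(P[:,2]<.091)]
    return L
E
python3 - <<'E'
from h import *
from scipy.optimize import least_squares
for cam in ["top","scene"]:
    im=cv2.imread(f"pics/{cam}0.png"); d=np.load(f"pics/{cam}0.npy"); P=cloud(cam,d); ok=d>0
    near=np.hypot(P[...,0]-.57,P[...,1]-.045)<.085
    D=P[ok&near&(P[...,2]>.0505)&(P[...,2]<.0585)][:,:2].astype(np.float32)
    (cx,cy),r=cv2.minEnclosingCircle(D); 
    D2=P[ok&near&(P[...,2]>.0415)&(P[...,2]<.0475)]
    print(cam,"dial",cx,cy,r)
    h=cv2.cvtColor(im,cv2.COLOR_BGR2HSV); g=(h[...,0]>55)&(h[...,0]<95)&(h[...,1]>80)&ok&(np.hypot(P[...,0]-.57,P[...,1]-.045)<.14)&(P[...,2]>.034)&(P[...,2]<.046)
    rc=cv2.minAreaRect(P[g][:,:2].astype(np.float32)); print("case",rc)
    L=P[ok&near&(P[...,2]>.081)&(P[...,2]<.091)]; m=(L.max(0)+L.min(0))/2
    print("lug",len(L),L.mean(0),m,L.min(0),L.max(0))
    for c in [(cx,cy),rc[0]]:
        v=L.mean(0)[:2]-c; print("lug rel",np.hypot(*v),np.degrees(np.arctan2(v[1],v[0])))
E
```

```text
top dial 0.5664610266685486 0.04635382816195488 0.06007020175457001
case ((0.5700544118881226, 0.04540365934371948), (0.16510047018527985, 0.16627812385559082), 76.33656311035156)
lug 77 [0.53295908 0.04724174 0.08617761] [0.53303385 0.04723486 0.08631099] [0.52098471 0.04015015 0.08308729] [0.54508299 0.05431958 0.0895347 ]
lug rel 0.03351371016407439 178.48182514073994
lug rel 0.03714084190738082 177.16330020071223
scene dial 0.5702659487724304 0.046751730144023895 0.05696306377649307
case ((0.5722497701644897, 0.047061897814273834), (0.16545508801937103, 0.1700521558523178), 76.53009796142578)
lug 69 [0.53449415 0.04817646 0.08480496] [0.53417489 0.04912041 0.0843478 ] [0.52032241 0.04071197 0.08115074] [0.54802736 0.05752885 0.08754486]
lug rel 0.03580016171495337 177.71921624508386
lug rel 0.0377720696892856 178.30909883608746
```

The jig's yaw is about −13.6°. The lug is at about 177° in the world, or 190.8° in the jig's frame, so the dial stands in click 3 (60°). The dial axis is at about (0.571, 0.046). The lug has to go from world 176.5° to 96.5°. First I'll move above a standoff behind the lug with the fingers shut.

```bash
python3 -m inch '[{"dx":-0.128,"dy":-0.135,"az":20,"fingers":-1},{"dx":-0.128,"dy":-0.135,"az":20,"fingers":-1},{"dx":-0.128,"dy":-0.135,"az":20,"fingers":-1},{"dx":-0.257,"dy":-0.270,"az":40,"fingers":-1},{"dx":-0.257,"dy":-0.270,"az":40,"fingers":-1},{"dx":-0.257,"dy":-0.270,"az":40,"fingers":-1},{"dx":-0.257,"dy":-0.270,"az":40,"fingers":-1},{"dx":-0.385,"dy":-0.405,"az":60,"fingers":-1},{"dx":-0.385,"dy":-0.405,"az":60,"fingers":-1},{"dx":-0.385,"dy":-0.405,"az":60,"fingers":-1},{"dx":-0.514,"dy":-0.541,"az":80,"fingers":-1},{"dx":-0.514,"dy":-0.541,"az":80,"fingers":-1},{"dx":-0.514,"dy":-0.541,"az":80,"fingers":-1},{"dx":-0.514,"dy":-0.541,"az":80,"fingers":-1},{"dx":-0.514,"dy":-0.541,"az":80,"fingers":-1},{"dx":-0.514,"dy":-0.541,"az":80,"fingers":-1}]' 30
python3 - <<'E'
from h import *
s=bot.read_state(); M=R.from_rotvec(s["tcp_rot"]).as_matrix(); print(np.round(M,3),s["tool_pos"],s["q"],s["wrist_force"])
im,d=bot.read_camera("scene"); cv2.imwrite("pics/s1.png",cv2.resize(im[80:330,120:400],None,fx=2.5,fy=2.4))
E
```

```text
[[-0.972  0.236  0.   ]
 [ 0.236  0.972  0.   ]
 [-0.     0.    -1.   ]] [0.1589814  0.65603508 0.19804692] [ 1.29615236e+00  2.63841365e-01  1.60394890e+00 -9.77596510e-06
  1.27370471e+00 -3.68644140e-02] [0.11288587 0.24535509 0.07622248]invalid input at $[0]: expected keys dx, dy, dz, ax, ay, az, fingers
```

View pics/s1.png

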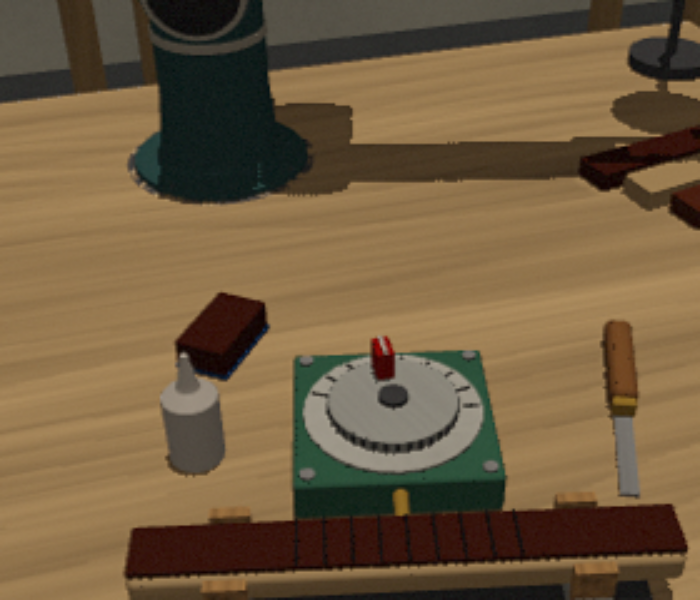

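The move was refused because each row needs all seven keys, so nothing moved. The crop shows the lug at (383,357) with an untouched scene around it. I'll send it again with complete rows.

```bash
python3 -m inch '[{"dx":-0.128,"dy":-0.135,"dz":0,"ax":0,"ay":0,"az":20,"fingers":-1},{"dx":-0.128,"dy":-0.135,"dz":0,"ax":0,"ay":0,"az":20,"fingers":-1},{"dx":-0.128,"dy":-0.135,"dz":0,"ax":0,"ay":0,"az":20,"fingers":-1},{"dx":-0.257,"dy":-0.270,"dz":0,"ax":0,"ay":0,"az":40,"fingers":-1},{"dx":-0.257,"dy":-0.270,"dz":0,"ax":0,"ay":0,"az":40,"fingers":-1},{"dx":-0.257,"dy":-0.270,"dz":0,"ax":0,"ay":0,"az":40,"fingers":-1},{"dx":-0.385,"dy":-0.405,"dz":0,"ax":0,"ay":0,"az":60,"fingers":-1},{"dx":-0.385,"dy":-0.405,"dz":0,"ax":0,"ay":0,"az":60,"fingers":-1},{"dx":-0.385,"dy":-0.405,"dz":0,"ax":0,"ay":0,"az":60,"fingers":-1},{"dx":-0.514,"dy":-0.541,"dz":0,"ax":0,"ay":0,"az":80,"fingers":-1},{"dx":-0.514,"dy":-0.541,"dz":0,"ax":0,"ay":0,"az":80,"fingers":-1},{"dx":-0.514,"dy":-0.541,"dz":0,"ax":0,"ay":0,"az":80,"fingers":-1},{"dx":-0.514,"dy":-0.541,"dz":0,"ax":0,"ay":0,"az":80,"fingers":-1},{"dx":-0.514,"dy":-0.541,"dz":0,"ax":0,"ay":0,"az":80,"fingers":-1},{"dx":-0.514,"dy":-0.541,"dz":0,"ax":0,"ay":0,"az":80,"fingers":-1},{"dx":-0.514,"dy":-0.541,"dz":0,"ax":0,"ay":0,"az":80,"fingers":-1}]' 30
python3 - <<'E'
from h import *
s=bot.read_state(); M=R.from_rotvec(s["tcp_rot"]).as_matrix(); print(np.round(M,3),s["tool_pos"],s["q"],s["wrist_force"],s["width"])
im,d=bot.read_camera("scene"); cv2.imwrite("pics/s2.png",cv2.resize(im[80:330,120:400],None,fx=2.5,fy=2.4))
P=cloud("scene",d); v=P[(d>0)&(np.hypot(P[...,0]-s["tool_pos"][0],P[...,1]-s["tool_pos"][1])<.035)&(P[...,2]>s["tool_pos"][2]-.02)&(P[...,2]<s["tool_pos"][2]+.03)]
print("fingertip pts",len(v),v.min(0),v.max(0))
E
```

```text
time: 2.75
tool_pos: [0.5306, 0.0105, 0.1981]
tcp_rot: [-2.288, -2.152, -0.0]
wrist_force: [0.3, -0.0, -0.1]
width: 0.001
[[ 0.061  0.998  0.   ]
 [ 0.998 -0.061  0.   ]
 [ 0.     0.    -1.   ]] [0.53061901 0.01052227 0.19809477] [-2.72759543e-02 -1.00599379e-02  1.91063527e+00  2.48861897e-04
  1.24088892e+00  3.37466936e-02] [ 0.27782973 -0.00798267 -0.08408049] 0.0007160508477175057Traceback (most recent call last):
  File "<stdin>", line 5, in <module>
    return umr_minimum(a, axis, None, out, keepdims, initial, where)
ValueError: zero-size array to reduction operation minimum which has no identity
```

View pics/s2.png

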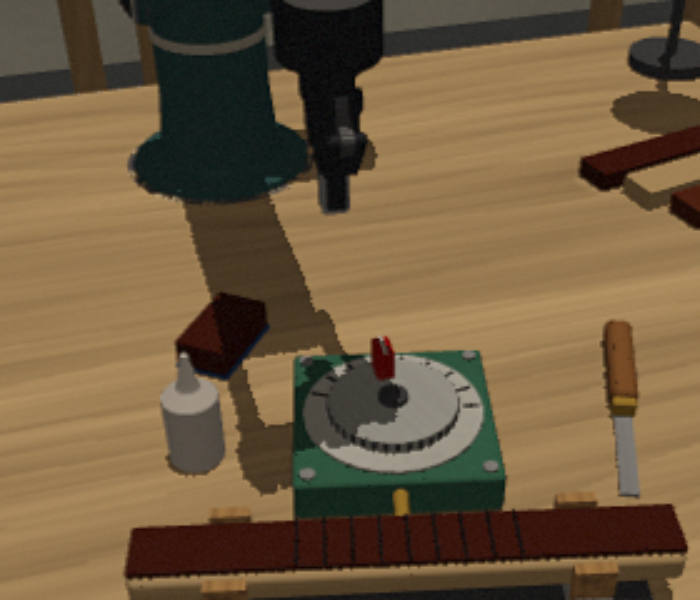

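The fingers are shut and hang over the near edge of the case, at about (335,195) in the crop. The lug at (383,357) is clear of them, with about an 18 mm gap worked out. I'll go down and then approach to where contact should be.

```bash
python3 -m inch '[{"dx":0,"dy":0,"dz":0.05,"ax":0,"ay":0,"az":0,"fingers":-1},{"dx":0,"dy":0,"dz":0.09,"ax":0,"ay":0,"az":0,"fingers":-1},{"dx":0,"dy":0,"dz":0.115,"ax":0,"ay":0,"az":0,"fingers":-1},{"dx":0,"dy":0,"dz":0.13,"ax":0,"ay":0,"az":0,"fingers":-1},{"dx":0,"dy":0,"dz":0.13,"ax":0,"ay":0,"az":0,"fingers":-1},{"dx":0.006,"dy":0,"dz":0.13,"ax":0,"ay":0,"az":0,"fingers":-1},{"dx":0.012,"dy":0,"dz":0.13,"ax":0,"ay":0,"az":0,"fingers":-1},{"dx":0.016,"dy":0,"dz":0.13,"ax":0,"ay":0,"az":0,"fingers":-1},{"dx":0.019,"dy":0,"dz":0.13,"ax":0,"ay":0,"az":0,"fingers":-1},{"dx":0.021,"dy":0,"dz":0.13,"ax":0,"ay":0,"az":0,"fingers":-1},{"dx":0.021,"dy":0,"dz":0.13,"ax":0,"ay":0,"az":0,"fingers":-1}]'
python3 - <<'E'
from h import *
im,d=bot.read_camera("scene"); L=lugfit("scene",d); print(len(L),L.min(0),L.max(0))
a=cv2.resize(im[190:290,210:330],None,fx=5,fy=5); cv2.imwrite("pics/s3.png",a)
E
```

```text
time: 4.18
tool_pos: [0.532, 0.0315, 0.0681]
tcp_rot: [-2.288, -2.153, -0.0]
wrist_force: [-0.3, 0.1, 0.2]
width: -0.0
69 [0.52031678 0.04050702 0.08106743] [0.5480363  0.05629982 0.08784609]
```

View pics/s3.png

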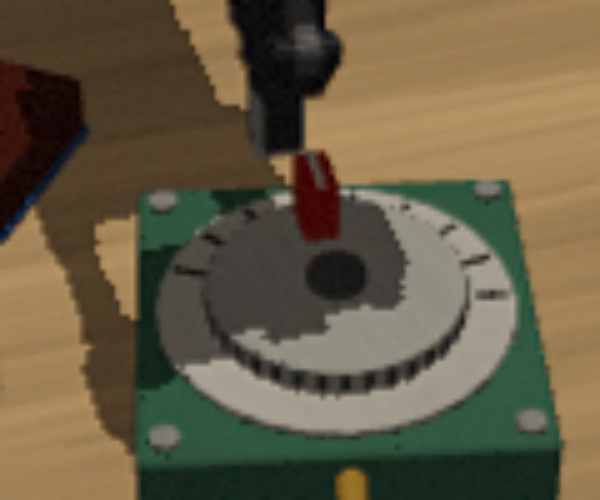

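Run:
```python
from h import *
c=bot.get_calibration("scene"); K=np.array(c["intrinsics"]); V=np.array(c["view"]); s=bot.read_state()
def pr(p):
    q=V[:3,:3]@p+V[:3,3]; q=K@q; q=q[:2]/q[2]; return np.round((q-[210,190])*5)
t=s["tool_pos"]; print(t, "tcp",pr(t),"lug top",pr(np.array([.533,.048,.086])),"lug base",pr(np.array([.533,.048,.056])),"front of finger",pr(t+[.0145,0,0]))
im,d=bot.read_camera("scene"); P=cloud("scene",d)
for v,u in [(215,263),(218,264),(219,266),(217,268),(212,265),(225,274)]: print(u,v,im[v,u],np.round(P[v,u],4))
```

```text
[0.53195972 0.03137239 0.06808029] tcp [273. 206.] lug top [311. 168.] lug base [311. 222.] front of finger [282. 227.]
263 215 [15 17 17] [0.5449 0.025  0.1229]
264 218 [14 12 13] [0.5448 0.0271 0.1146]
266 219 [14 16 15] [0.5464 0.0308 0.1123]
268 217 [11 13 11] [0.5445 0.0357 0.115 ]
265 212 [13 14 11] [0.5439 0.0296 0.1288]
274 225 [50 57 79] [0.539  0.0503 0.0861]
```

The numbers disagree. The depth puts the fingertip at z of about 0.11, while the TCP reads 0.068. I'll check this with both cameras before pushing.

Run:
```python
from h import *
s=bot.read_state(); t=s["tool_pos"]; print(t,s["wrist_force"],s["q"],s["time"])
for cam in ["scene","top"]:
    im,d=bot.read_camera(cam); P=cloud(cam,d); dark=im.max(-1)<60
    near=(d>0)&(np.abs(P[...,0]-t[0])<.035)&(np.abs(P[...,1]-t[1])<.03)
    q=P[near&(P[...,2]>.09)]; print(cam,len(q),q.min(0),q.max(0),"hist z",np.histogram(P[near][:,2],[.03,.05,.06,.07,.08,.09,.1,.11,.12,.13,.14,.16,.2,.3])[0])
    lo=q[q[:,2]<q[:,2].min()+.02]; print("tip slab",lo.min(0),lo.max(0))
    cv2.imwrite(f"pics/{cam}4.png",im)
im=cv2.imread("pics/top4.png"); cv2.imwrite("pics/top4c.png",cv2.resize(im[140:250,230:370],None,fx=5,fy=5))
```

```text
[0.53197072 0.0313033  0.06807441] [-0.23522829 -0.1198668   0.12773188] [1.19599420e-02 1.16114392e-01 2.03429228e+00 1.21965601e-04
 9.91105304e-01 7.31395701e-02] 4.275
scene 3947 [0.50189111 0.00130436 0.10001535] [0.56696936 0.06125588 0.48940634] hist z [ 76 294  55  37  72   0  24  43  45  18  56 170 877]
tip slab [0.52473065 0.02060237 0.10001535] [0.54830805 0.04233608 0.11998677]
top 2431 [0.49710232 0.00135823 0.17040555] [0.56596986 0.06130068 0.49205861] hist z [93  4  0  0  0  0  0  0  0  0  0  2 39]
tip slab [0.4986125  0.04338454 0.17040555] [0.50088239 0.04340405 0.17236073]
```

View pics/top4c.png

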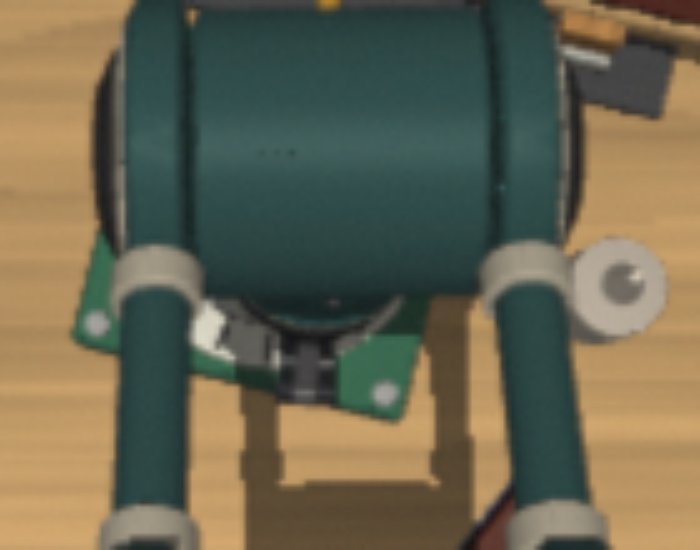

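The tip's bottom is really at z of about 0.100, 32 mm higher than the TCP reading says, while x and y agree. The top crop shows only the arm over the jig with the glue clear beside it. So the finger is hovering over the lug's level. I'll back off 12 mm, go down most of the way, and check.

```bash
python3 -m inch '[{"dx":-0.006,"dy":0,"dz":0,"ax":0,"ay":0,"az":0,"fingers":-1},{"dx":-0.012,"dy":0,"dz":0,"ax":0,"ay":0,"az":0,"fingers":-1},{"dx":-0.012,"dy":0,"dz":0.007,"ax":0,"ay":0,"az":0,"fingers":-1},{"dx":-0.012,"dy":0,"dz":0.014,"ax":0,"ay":0,"az":0,"fingers":-1},{"dx":-0.012,"dy":0,"dz":0.020,"ax":0,"ay":0,"az":0,"fingers":-1},{"dx":-0.012,"dy":0,"dz":0.024,"ax":0,"ay":0,"az":0,"fingers":-1},{"dx":-0.012,"dy":0,"dz":0.024,"ax":0,"ay":0,"az":0,"fingers":-1}]'
cat >> h.py <<'E'
def tip():
    s=bot.read_state(); t=s["tool_pos"]; im,d=bot.read_camera("scene"); P=cloud("scene",d)
    near=(d>0)&(im.max(-1)<45)&(np.hypot(P[...,0]-t[0],P[...,1]-t[1])<.024)&(P[...,2]>.062)&(P[...,2]<.2)
    q=P[near]; print("tcp",t,"F",s["wrist_force"],"tip zs",np.round(np.sort(q[:,2])[:6],4)); lo=q[q[:,2]<q[:,2].min()+.02]; print("slab",lo.min(0),lo.max(0))
    L=lugfit("scene",d); red=L; print("lug-ish",len(L),L.mean(0),L.min(0),L.max(0)); return im,d
E
python3 - <<'E'
from h import *
im,d=tip(); cv2.imwrite("pics/s5.png",cv2.resize(im[190:290,210:330],None,fx=5,fy=5))
E
```

```text
time: 5.25
tool_pos: [0.5308, 0.0194, 0.0435]
tcp_rot: [-2.288, -2.152, 0.001]
wrist_force: [-0.8, 0.2, 0.1]
width: -0.001
tcp [0.5307856  0.01937645 0.04346177] F [-0.84359361  0.21013872  0.12374257] tip zs [0.0809 0.0824 0.0834 0.0835 0.0845 0.0857]
slab [0.53630157 0.01181308 0.0809486 ] [0.54910258 0.02912151 0.10058573]
lug-ish 102 [0.53654564 0.03775526 0.08541904] [0.51961606 0.00895883 0.08100389] [0.54765639 0.05673819 0.09057344]
```

View pics/s5.png

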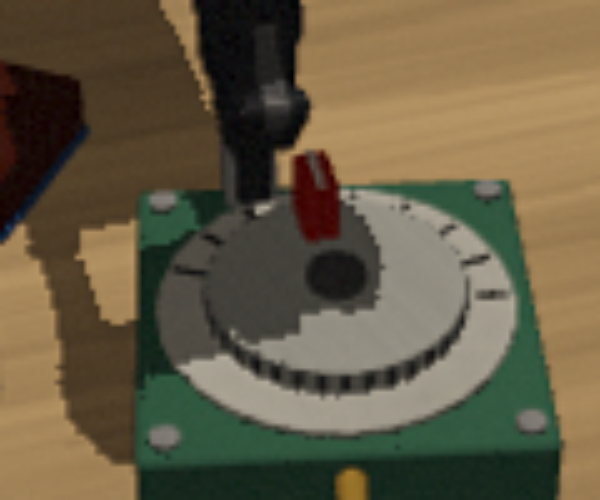

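The tip is now at z of about 0.078, seen beside the lug: finger bottom at (252,203), lug at (317,195). The offset is constant. I'll go down 10 mm more and push to 15° of turn, which should give the first click.

```bash
python3 -m inch '[{"dx":0,"dy":0,"dz":0.005,"ax":0,"ay":0,"az":0,"fingers":-1},{"dx":0,"dy":0,"dz":0.010,"ax":0,"ay":0,"az":0,"fingers":-1},{"dx":0.004,"dy":0,"dz":0.010,"ax":0,"ay":0,"az":0,"fingers":-1},{"dx":0.008,"dy":0,"dz":0.010,"ax":0,"ay":0,"az":0,"fingers":-1},{"dx":0.010,"dy":0,"dz":0.010,"ax":0,"ay":0,"az":0,"fingers":-1},{"dx":0.0118,"dy":-0.0007,"dz":0.010,"ax":0,"ay":0,"az":2.5,"fingers":-1},{"dx":0.0135,"dy":-0.0015,"dz":0.010,"ax":0,"ay":0,"az":5,"fingers":-1},{"dx":0.0152,"dy":-0.0021,"dz":0.010,"ax":0,"ay":0,"az":7.5,"fingers":-1},{"dx":0.017,"dy":-0.0027,"dz":0.010,"ax":0,"ay":0,"az":10,"fingers":-1},{"dx":0.0188,"dy":-0.0032,"dz":0.010,"ax":0,"ay":0,"az":12.5,"fingers":-1},{"dx":0.0206,"dy":-0.0036,"dz":0.010,"ax":0,"ay":0,"az":15,"fingers":-1},{"dx":0.0206,"dy":-0.0036,"dz":0.010,"ax":0,"ay":0,"az":15,"fingers":-1}]'
cat >> h.py <<'E'
C=np.array([.571,.046])
def lug(cam="scene"):
    im,d=bot.read_camera(cam); P=cloud(cam,d); b,g,r=[im[...,i].astype(int) for i in range(3)]
    m=(d>0)&(r>60)&(r>2.2*g)&(P[...,2]>.05)&(P[...,2]<.095)&(np.hypot(*(P[...,:2]-C).transpose(2,0,1))<.065)
    q=P[m]; v=q[q[:,2]>.079].mean(0)[:2]-C; v2=q.mean(0)[:2]-C
    s=bot.read_state(); w=s["tool_pos"][:2]-C
    print("lug n",len(q),"top r,ang",np.hypot(*v),np.degrees(np.arctan2(v[1],v[0])),"all",np.degrees(np.arctan2(v2[1],v2[0])),"tcp r,ang",np.hypot(*w),np.degrees(np.arctan2(w[1],w[0])),"tcp",s["tool_pos"],"F",s["wrist_force"],s["torque"],"t",s["time"])
    return im
E
python3 - <<'E'
from h import *
im=lug(); cv2.imwrite("pics/s6.png",cv2.resize(im[190:290,210:330],None,fx=5,fy=5))
E
```

```text
time: 6.8
tool_pos: [0.5289, 0.0404, 0.034]
tcp_rot: [-2.549, -1.836, -0.0]
wrist_force: [-0.1, -0.7, -0.3]
width: -0.0
lug n 99 top r,ang 0.0335669567520549 155.84559041595432 all 155.58610471972207 tcp r,ang 0.042482902886658194 -172.2776628474377 tcp [0.52890238 0.04029147 0.03401174] F [-0.23814416  0.0469847   0.01740294] [-0.0489796   0.01645593  0.01595844] t 6.85
```

View pics/s6.png

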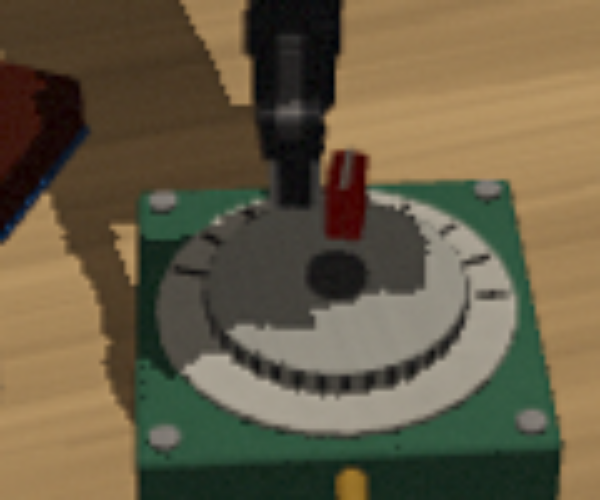

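The first click is done: the lug is at world 156°, where 156.5° was expected, and it jumped ahead of the finger to (347,195). I'll push on to 55° in total, which should bring clicks two and three.

```bash
python3 -m inch '[{"dx":0.0017,"dy":-0.0008,"dz":0,"ax":0,"ay":0,"az":2.5,"fingers":-1},{"dx":0.0034,"dy":-0.0015,"dz":0,"ax":0,"ay":0,"az":5,"fingers":-1},{"dx":0.0051,"dy":-0.0021,"dz":0,"ax":0,"ay":0,"az":7.5,"fingers":-1},{"dx":0.0069,"dy":-0.0027,"dz":0,"ax":0,"ay":0,"az":10,"fingers":-1},{"dx":0.0087,"dy":-0.0032,"dz":0,"ax":0,"ay":0,"az":12.5,"fingers":-1},{"dx":0.0105,"dy":-0.0036,"dz":0,"ax":0,"ay":0,"az":15,"fingers":-1},{"dx":0.0123,"dy":-0.0039,"dz":0,"ax":0,"ay":0,"az":17.5,"fingers":-1},{"dx":0.0141,"dy":-0.0042,"dz":0,"ax":0,"ay":0,"az":20,"fingers":-1},{"dx":0.0159,"dy":-0.0044,"dz":0,"ax":0,"ay":0,"az":22.5,"fingers":-1},{"dx":0.0178,"dy":-0.0045,"dz":0,"ax":0,"ay":0,"az":25,"fingers":-1},{"dx":0.0196,"dy":-0.0045,"dz":0,"ax":0,"ay":0,"az":27.5,"fingers":-1},{"dx":0.0215,"dy":-0.0044,"dz":0,"ax":0,"ay":0,"az":30,"fingers":-1},{"dx":0.0233,"dy":-0.0042,"dz":0,"ax":0,"ay":0,"az":32.5,"fingers":-1},{"dx":0.0252,"dy":-0.004,"dz":0,"ax":0,"ay":0,"az":35,"fingers":-1},{"dx":0.027,"dy":-0.0037,"dz":0,"ax":0,"ay":0,"az":37.5,"fingers":-1},{"dx":0.0289,"dy":-0.0033,"dz":0,"ax":0,"ay":0,"az":40,"fingers":-1},{"dx":0.0289,"dy":-0.0033,"dz":0,"ax":0,"ay":0,"az":40,"fingers":-1}]'
python3 - <<'E'
from h import *
im=lug(); s=bot.read_state(); M=R.from_rotvec(s["tcp_rot"]).as_matrix(); print(np.round(M,3)); print("C in tool",M.T@np.array([*(C-s["tool_pos"][:2]),0]))
E
```

```text
time: 8.98
tool_pos: [0.5351, 0.0688, 0.0341]
tcp_rot: [-3.023, -0.856, -0.0]
wrist_force: [0.9, -0.9, 0.0]
width: -0.003
lug n 155 top r,ang 0.03532612715071789 111.86409416559333 all 109.62204916322621 tcp r,ang 0.04258871223303761 147.74697307149677 tcp [0.53498274 0.06872786 0.03406394] F [-0.00181082  0.44186906 -1.49069926] [ 0.0140781  -0.02667658 -0.0056911 ] t 9.025
[[ 0.851  0.525  0.   ]
 [ 0.525 -0.851  0.   ]
 [ 0.    -0.    -1.   ]]
C in tool [1.87426481e-02 3.82427974e-02 4.69695027e-07]
```

Three clicks are done: the lug is at about 112–116° (116.5° expected) and the finger's face is at 55°. I'll push to 73° for the fourth click, then look before backing off.

```bash
python3 -m inch '[{"dx":0.0017,"dy":-0.0008,"dz":0,"ax":0,"ay":0,"az":2.5,"fingers":-1},{"dx":0.0034,"dy":-0.0015,"dz":0,"ax":0,"ay":0,"az":5,"fingers":-1},{"dx":0.0051,"dy":-0.0021,"dz":0,"ax":0,"ay":0,"az":7.5,"fingers":-1},{"dx":0.0069,"dy":-0.0027,"dz":0,"ax":0,"ay":0,"az":10,"fingers":-1},{"dx":0.0087,"dy":-0.0032,"dz":0,"ax":0,"ay":0,"az":12.5,"fingers":-1},{"dx":0.0105,"dy":-0.0036,"dz":0,"ax":0,"ay":0,"az":15,"fingers":-1},{"dx":0.0127,"dy":-0.0039,"dz":0,"ax":0,"ay":0,"az":18,"fingers":-1},{"dx":0.0127,"dy":-0.0039,"dz":0,"ax":0,"ay":0,"az":18,"fingers":-1}]'
python3 - <<'E'
from h import *
im=lug(); cv2.imwrite("pics/s7.png",cv2.resize(im[190:290,210:330],None,fx=5,fy=5))
E
```

```text
time: 10.02
tool_pos: [0.5438, 0.0787, 0.0341]
tcp_rot: [-3.119, -0.375, -0.0]
wrist_force: [0.3, -0.2, -0.8]
width: -0.005
lug n 160 top r,ang 0.037353161489219806 90.54915191477383 all 88.78687737840907 tcp r,ang 0.04253912453310151 129.82148866330525 tcp [0.54375804 0.07867189 0.03407208] F [ 0.5863642  -0.23986253  0.47864726] [-0.01673979  0.01422595 -0.05605231] t 10.075
```

View pics/s7.png

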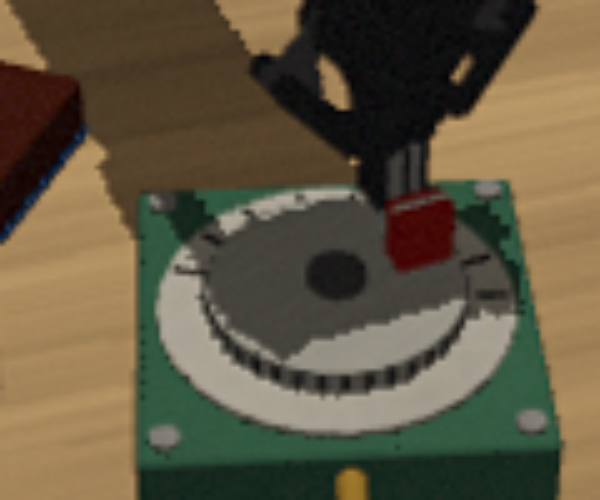

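The lug has jumped to (420,230). Two ticks remain to its right, at (475,260) and (492,293), so it sits at the next-to-last tick, which is the target. I'll back off, lift and clear the view.

```bash
python3 -m inch '[{"dx":-0.006,"dy":0,"dz":0,"ax":0,"ay":0,"az":0,"fingers":-1},{"dx":-0.012,"dy":0,"dz":0,"ax":0,"ay":0,"az":0,"fingers":-1},{"dx":-0.012,"dy":0,"dz":-0.04,"ax":0,"ay":0,"az":0,"fingers":-1},{"dx":-0.012,"dy":0,"dz":-0.09,"ax":0,"ay":0,"az":0,"fingers":-1},{"dx":-0.012,"dy":0,"dz":-0.15,"ax":0,"ay":0,"az":0,"fingers":-1},{"dx":-0.012,"dy":0,"dz":-0.17,"ax":0,"ay":0,"az":0,"fingers":-1},{"dx":-0.04,"dy":-0.05,"dz":-0.17,"ax":0,"ay":0,"az":0,"fingers":-1},{"dx":-0.07,"dy":-0.10,"dz":-0.17,"ax":0,"ay":0,"az":0,"fingers":-1},{"dx":-0.10,"dy":-0.15,"dz":-0.17,"ax":0,"ay":0,"az":0,"fingers":-1},{"dx":-0.10,"dy":-0.20,"dz":-0.17,"ax":0,"ay":0,"az":0,"fingers":-1},{"dx":-0.10,"dy":-0.25,"dz":-0.17,"ax":0,"ay":0,"az":0,"fingers":-1},{"dx":-0.10,"dy":-0.25,"dz":-0.17,"ax":0,"ay":0,"az":0,"fingers":-1},{"dx":-0.10,"dy":-0.25,"dz":-0.17,"ax":0,"ay":0,"az":0,"fingers":-1}]'
python3 - <<'E'
from h import *
im=lug("top"); d=bot.read_camera("top")[1]; L=lugfit("top",d); v=L.mean(0)[:2]-C
print("depth lug",len(L),L.mean(0),np.hypot(*v),np.degrees(np.arctan2(v[1],v[0])),"dist from first",np.hypot(*(L.mean(0)[:2]-[.53296,.04724])))
for t in ["chisel","sander","glue"]:
    P=cloud("top",d); m=bot.masks_of("top",t)
    if m: r=m[0]["region"]&(d>0); print(t,m[0]["box"],np.median(P[r],0))
cv2.imwrite("pics/top8.png",cv2.resize(im[80:290,150:430],None,fx=2.8,fy=2.8))
E
```

```text
time: 11.7
tool_pos: [0.3866, 0.297, 0.2032]
tcp_rot: [3.117, 0.377, -0.002]
wrist_force: [-0.2, -0.8, -0.2]
width: 0.003
lug n 41 top r,ang 0.0361118447476442 99.28999768710456 all 100.2481389926203 tcp r,ang 0.3109932682860123 126.28678470025473 tcp [0.3869457  0.29668073 0.20331667] F [-0.7398664   0.4883347  -1.03394806] [ 0.02373722  0.01483428 -0.04443615] t 11.75
depth lug 74 [0.56611051 0.08256109 0.08621954] 0.0368865891929237 97.61724698688886 dist from first 0.04844105223809782
chisel [181.1, 136.8, 221.2, 221.4] [0.56193099 0.26397549 0.02112111]
sander [311.5, 236.6, 349.3, 276.9] [ 0.39216552 -0.06873434  0.03418661]
glue [336.8, 186.2, 361.6, 209.4] [ 0.53027798 -0.11248058  0.07477417]
```

View pics/top8.png

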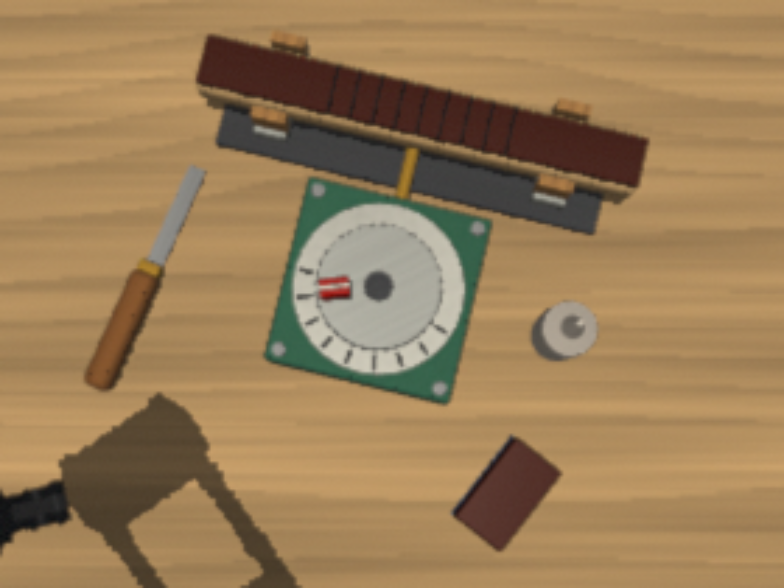

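The lug at (334,288) is at the next-to-last tick, four clicks on. It has moved 48.4 mm, in the middle of the 44.5–52.8 mm range. The chisel, sander and glue are within 3 mm of where they were, and the hand is clear. I'm handing in.

```bash
python3 -c "
from workcell import bot
print(bot.finish_job())"
```

```text
the job is handed in; nothing more can be done
None
```

The dial is four clicks further clockwise and I handed the job in at about 12 s of the 45 s allowed; no verdict was reported. I pushed only the lug's trailing face with shut fingers, so it was never pinched, and then took the hand away.

**Last checks (top camera, hand clear):**
- **Lug:** it points to about 97.6° in the world frame (96.5° expected) and sits at the next-to-last tick. It is 48.4 mm from its first place; the allowed range is 44.5–52.8 mm.
- **Chisel, sanding block and glue:** all are within about 3 mm of their first measured places, and the bottle is upright.
- **Wrist force:** I read it at the end of each move, and it stayed below 2 N.

**What disagreed or failed:**
- **Fingertip height:** the shut fingertips were about 34 mm higher than the reported TCP height. I saw this in the depth images before pushing, and went lower to make up for it.
- **Refused call:** the first move call was refused because its rows lacked some keys. Nothing moved.
- **Scene camera at the last click:** it read the lug 6° low (90.5°), because only the lug's near face showed. The clear top view settled it.

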